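# Make up the watchmaker's job caddy

## Robot

A 6-joint arm with a two-finger parallel gripper is mounted at the origin on the work surface. World frame = base frame: x ahead of the robot, y to its left, z up, the work surface at z = 0. Lengths are in m, angles in rad, forces in N, time in s.
With the tool pointing down it reaches from about 0.35 to 0.85 m from the base axis. Payload 8.1 kg.
Tool frame: the origin (TCP) lies at the centre of the arm's flange, where the gripper is bolted on; the fingertips stand 186 mm ahead of it and the grasp point (between the pads) lies 167 mm ahead of it; z points along the fingers, y is the line along which they close (so a half turn about z gives the same grasp; the last joint's range is limited). The gripper opens to 93 mm and grips with 3 to 60 N. Pads are 15 mm wide; open, the fingers measure 128 mm over their backs; the gripper's body (75 mm by 188 mm) begins 65 mm behind the grasp point.
Start: joints at [1.177, 0.13, 1.488, -0, 1.523, -0.085], TCP at [0.182, 0.572, 0.405] pointing down, gripper open.
Joint ranges: [-2.96, 2.96], [-0.89, 2.26], [0.02, 2.5], [-1.34, 4.48], [0, 2.73], [-2.66, 2.66]. Speed limits (rad/s): [2.39, 2.39, 2.79, 3.14, 3.14, 3.14].

## Interface

Orientations are given as a rotation vector (axis times angle).
In Python, from plant import robot gives the robot as it stands.
- The arm moves only by the tool apply_moves, never from a script. Its argument "series" is a list of rows, each a list of 2 entries, a list of its own where there are three numbers: the shift along the tool's x, y, z in mm, then the turn, a rotation vector about the tool's x, y, z in rad. A call has 1 to 12 rows; each row shifts and turns the commanded pose from where the row before left it, along the tool's axes as they then stand; what a row does not reach is not made up. A row lasts 1/12 s, in which the tool goes at most 41.7 mm and 7.16 degrees, less where a joint would pass 70% of its speed; a pose out of reach is approached as far as the arm can. A call is refused whole if a number of a shift passes 41.7 or a number of a turn 0.125, either way. A call with a gripper value outside its range is refused whole. "claw" is the opening, from 0 (shut) to 1 (fully open), set as the call begins (left out, the last holds). The fingers move at their own pace and stop on an object; "newtons" is the grip in N (left out, the last holds). Time passes only in rows, so rows that do not move let the fingers close. It gives the time, the measured TCP pose, the force, the opening and the grip force at its end, in the units of the state.
- robot.read_state(): the state, without advancing time (a new reading comes with each control period).
- robot.read_camera(name): name is "scene" or "top" or "wrist"; returns (picture, depth): 420x560x3 uint8, blue, green, red; 420x560 float32, m along the optical axis (not along the pixel's ray), 0 where there is no reading.
- robot.calibration(name): a dict with "fx", "fy", "cx", "cy" (pixels), "D" ([k1, k2, p1, p2, k3] as OpenCV has them; the pictures are not rectified), "extrinsics" (4x4, takes a point from world to camera coordinates). Camera axes: x right, y down, z forward; pixel columns grow to the right and rows downward; lengths in m; the calibration is good to about 2 mm. A picture is of the moment at which its call begins: read the wrist's pose just before it. calibration takes no time and is no camera call; for the wrist camera it gives the pose at the moment of the call.
- robot.close_job(): hands the job in; it is judged then, once.
The state is a dict: "t": time; "q": joint angles; "dq": joint speeds; "joint_torque": joint torques, N m; "tool_pos": TCP position; "orientation": TCP orientation; "force": force on the tool from outside, world axes, zero at the start; "wrist_torque": the same for the moment, N m; "opening": finger opening in m; "gripper_force": force on a finger pad.
Only numpy, scipy, OpenCV 4.12 (cv2) and the standard library are available. Lean on these libraries where they do the work, as an engineer would, in place of code of your own. Each camera call takes 0.05 s, during which the arm holds its last target. There are 200 camera calls.

## Task

Make up the caddy for the gold pocket watch job: lay the gold watch dial up in the middle of the blue pad, without dropping it, and lay the gold bezel ring flat around the boss of the cork pad. Put the blue press die into the four-post spring magazine first and the orange die flat on top of it, and press the stack down until the top of the orange die is no higher than the tips of the posts. Leave the steel watch, the steel bezel and the green die lying where they are.

Things in the scene. Friction and masses are not known exactly. Their poses are not given: they have to be found in the camera images.
- gold_watch: Gold (brass-coloured) pocket watch lying dial up: round gold case 46 mm in diameter and 14 mm thick, white dial on top, crown and bow sticking out on one side to 42 mm from the centre. Origin: centre of the underside of the round case; x points to the crown, z up out of the dial. 70 to 140 g. Goes on the blue pad.
- gold_bezel: Gold (brass-coloured) watch bezel, a plain gold ring lying flat: outer diameter 50 mm, inner 38 mm, 10 mm high. Origin: centre of the underside, z along its axis. Goes round the boss of the cork pad.
- blue_die: Blue press die, a flat nylon disc 44 mm in diameter and 12 mm thick with a thin grey circle in the middle of its top. Origin: centre of the underside, z along its axis. 30 g. Goes into the magazine, underneath.
- orange_die: Orange press die, a flat nylon disc 44 mm in diameter and 12 mm thick with a thin grey circle in the middle of its top. Origin: centre of the underside, z along its axis. 30 g. Goes into the magazine, on top of the blue die.
- steel_watch: Steel (silver-coloured) pocket watch lying dial up: round steel case 46 mm in diameter and 14 mm thick, white dial on top, crown and bow sticking out on one side to 42 mm from the centre. Origin: centre of the underside of the round case; x points to the crown, z up out of the dial. Does not belong to the job: leave it.
- steel_bezel: Steel (silver-coloured) watch bezel, a plain steel ring lying flat: outer diameter 50 mm, inner 38 mm, 10 mm high. Origin: centre of the underside, z along its axis. Does not belong to the job: leave it.
- green_die: Green press die, a flat nylon disc 44 mm in diameter and 12 mm thick with a thin grey circle in the middle of its top. Origin: centre of the underside, z along its axis. Does not belong to the job: leave it.
- watch_pad: Blue fabric pad, flat, 5 mm thick. Origin: centre of its underside, which lies 5 mm above the table; its top is at 5 mm in its own z. The blue pad, cork pad and magazine (each 92 x 92 mm, fixed) stand in a row, 107 mm apart in changing order, along the y axis of a fixed wooden caddy, 133 x 335 mm, rim 17 mm above the table.
- bezel_pad: Cork pad, flat, 5 mm thick, with a round dark wooden boss, 20 mm in diameter and 6 mm high, standing in the middle of its top. Origin: centre of its underside, 5 mm above the table; the pad's top is at 5 mm in its own z. In the caddy, fixed, 92 x 92 mm.
- magazine: Steel base with 4 upright 8 mm posts at x, y = +-20.5 mm, domed tips 48 mm above the origin; fingers fit the 32 mm gaps on all 4 sides. Between them a black follower disc, top 30 mm above the origin at the start, on a spring with a brake: 5 to 6 N pushes it down, at most 18 mm, and it stays there. Dies lie on it with 3 mm play. Origin: centre of the underside, 5 mm above the table, z up. Fixed in the caddy.

How it is judged:
At the end, for the whole second after the job is handed in: Gold watch flat, dial up, within 15 mm of the blue pad's centre; gold bezel flat round the cork pad's boss (12 mm); orange die flat on blue die in the magazine (6 mm), its top at most 1.5 mm above the post tips; all at rest; steel watch, steel bezel, green die within 15 mm of their start (horizontal distance between gold_watch and watch_pad below 0.015 m and z of gold_watch in the frame of watch_pad below 0.008 m and angle between gold_watch's own z axis and vertical below 0.15 rad and horizontal distance between gold_bezel and bezel_pad below 0.012 m and z of gold_bezel in the frame of bezel_pad below 0.008 m and angle between each of gold_bezel, blue_die, orange_die's own z axis and vertical below 0.12 rad and horizontal distance between each of blue_die, orange_die and magazine below 0.006 m and z of orange_die in the frame of blue_die between 0.009 and 0.014 m and z of orange_die in the frame of magazine below 0.0375 m and linear speed of each of gold_watch, gold_bezel, blue_die, orange_die below 0.02 m/s and distance of each of steel_watch, steel_bezel, green_die from where it was at the start of the episode below 0.015 m); the robot touches nothing.
It fails at once if the steel watch is moved by more than 15 mm (distance of steel_watch from where it was at the start of the episode above 0.015 m).
It fails at once if the steel bezel is moved by more than 15 mm (distance of steel_bezel from where it was at the start of the episode above 0.015 m).
It fails at once if the green die is moved by more than 15 mm (distance of green_die from where it was at the start of the episode above 0.015 m).
It fails at once if the gold watch is dropped (falls or flies free of the fingers faster than 0.6 m/s) (linear speed of gold_watch above 0.6 m/s and contact force between gold_watch and the fingers below 0.05 N).
It also fails if it takes over 99 s, if anything falls off the work surface, if the arm or the gripper's body presses on something with over 40 N, if the wrist force passes 120 N, or if a joint passes its speed limit or range.

## Working session

There is one attempt and no reset: what is moved stays moved. The work goes in short steps, Python scripts to look and compute and a tool call to move; the robot and the scene stay as the last step left them, time stands still between calls to the robot, and variables do not carry over. Pictures are saved under pics/ and viewed, at most 14 in all, crops included, and the job is handed in when it is done.

Besides the shell and the picture viewer there is one more tool, called after "Emit:" as name([rows], argument=value, ...), one row to a line, values as JSON. apply_moves: Moves the arm, as the interface text tells. Its arguments: {"type":"object","properties":{"series":{"type":"array"},"claw":{"type":"number"},"newtons":{"type":"number"}},"required":["series"]}

```bash
ls; mkdir -p pics; python3 - <<'E'
from plant import robot
import cv2,numpy as np
s=robot.read_state();print({k:np.round(v,3) for k,v in s.items()})
for n in("top","scene"):
    p,d=robot.read_camera(n);cv2.imwrite(f"pics/{n}0.png",p);np.save(f"pics/{n}0.npy",d)
    c=robot.calibration(n);print(n,c["fx"],c["fy"],c["cx"],c["cy"],c["D"],np.round(c["extrinsics"],3).tolist())
    print(d.min(),d.max())
E
```

```text
pics
{'t': np.float64(0.0), 'q': array([ 1.177,  0.131,  1.489, -0.   ,  1.523, -0.085]), 'dq': array([-0.001,  0.   ,  0.001,  0.   , -0.   , -0.001]), 'joint_torque': array([ 1.0000e-03, -5.5985e+01, -4.9176e+01,  7.7000e-02,  3.6000e-02,
       -0.0000e+00]), 'tool_pos': array([0.182, 0.571, 0.404]), 'orientation': array([-4.830e-01, -3.104e+00,  3.000e-03]), 'force': array([ 0.469,  1.093, -0.722]), 'wrist_torque': array([-0.067,  0.028,  0.014]), 'gripper_force': np.float64(0.0), 'opening': np.float64(0.093)}
top 508.56041500224853 508.56041500224853 283.815622890968 208.609549264552 [0.03842921 0.         0.         0.         0.        ] [[0.022, -1.0, -0.005, -0.005], [-0.991, -0.021, -0.134, 0.537], [0.134, 0.008, -0.991, 0.865], [0.0, 0.0, 0.0, 1.0]]
0.0 0.99818385
scene 440.5048046058795 440.5048046058795 275.85553322330486 210.38787261719344 [-0.13474487  0.          0.          0.          0.        ] [[0.864, 0.503, -0.002, -0.476], [0.381, -0.658, -0.65, -0.168], [-0.328, 0.561, -0.76, 1.184], [0.0, 0.0, 0.0, 1.0]]
0.0 2.8967402
```

View pics/top0.png

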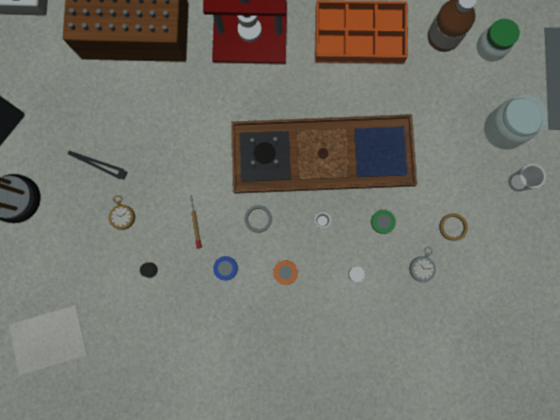

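View pics/scene0.png

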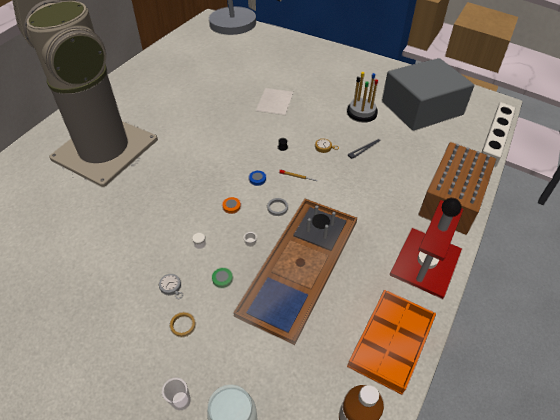

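The top view shows the magazine at (265,152), the cork pad at (323,153) and the blue pad at (381,152). The gold watch is at (121,217) with its crown up, the gold bezel at (453,227), the blue die at (226,268) and the orange die at (285,272). The steel bezel is at (258,219), the green die at (383,222) and the steel watch at (422,268). The scene view agrees with this layout.

```bash
cat > h.py <<'E'
import cv2,numpy as np
from plant import robot
def cal(n):
    c=robot.calibration(n);K=np.array([[c["fx"],0,c["cx"]],[0,c["fy"],c["cy"]],[0,0,1.]])
    return K,np.array(c["D"]),np.array(c["extrinsics"])
def world(c,uv,d):   # pixels Nx2 (col,row) and depths -> world
    K,D,E=c;r=cv2.undistortPoints(np.float64(uv).reshape(-1,1,2),K,D)[:,0]
    P=np.c_[r,np.ones(len(r))]*np.reshape(d,(-1,1));return (P-E[:3,3])@E[:3,:3]
def plane(c,uv,z):
    o=world(c,[[0,0]],0)[0];p=world(c,uv,np.ones(len(np.reshape(uv,(-1,2)))))-o
    return o+p*((z-o[2])/p[:,2:])
def tri(c1,uv1,c2,uv2):
    u=[cv2.undistortPoints(np.float64(x).reshape(-1,1,2),c[0],c[1])[:,0].T for c,x in((c1,uv1),(c2,uv2))]
    X=cv2.triangulatePoints(c1[2][:3],c2[2][:3],*u);return (X[:3]/X[3]).T
def blob(mask,box):  # centre of the convex outline of what is in the mask inside the box, as an ellipse
    u,v,w,h=box;m=np.zeros_like(mask);m[v-h:v+h,u-w:u+w]=mask[v-h:v+h,u-w:u+w]
    cs=max(cv2.findContours(m,cv2.RETR_EXTERNAL,cv2.CHAIN_APPROX_NONE)[0],key=cv2.contourArea)
    return cv2.fitEllipse(cv2.convexHull(cs))
E
python3 - <<'E'
from h import *
T={}
for n in("top","scene"):
    T[n]=(cal(n),cv2.imread(f"pics/{n}0.png"),np.load(f"pics/{n}0.npy"))
C={"gold_watch":((121,217),(323,145)),"gold_bezel":((453,227),(182,324)),"blue":((226,268),(258,178)),"orange":((285,272),(232,205)),
 "green":((383,222),(222,277)),"steel_watch":((422,268),(170,284)),"steel_bezel":((258,219),(277,206))}
for k,cc in C.items():
    e=[]
    for (n,(c,p,d)),uv in zip(T.items(),cc):
        # object = stands > 3.5 mm above the table by depth
        vv,uu=np.mgrid[:420,:560];W=world(c,np.c_[uu.ravel(),vv.ravel()],d.ravel()).reshape(420,560,3)
        u,v=uv;tab=np.median(W[v-30:v+30,u-30:u+30,2])
        m=((W[...,2]>tab+.005)&(W[...,2]<.05)).astype(np.uint8)
        b=blob(m,(u,v,19,19));e.append(b)
        h=W[v-18:v+18,u-18:u+18,2];h=h[m[v-18:v+18,u-18:u+18]>0]
        print(k,n,np.round(b[0],1),np.round(b[1],1),"table %.4f top90 %.4f"%(tab,np.percentile(h,80)),end=" ")
        print("plane xy",np.round(plane(c,[b[0]],np.percentile(h,80)),4)[0])
    print("   tri",np.round(tri(T["top"][0],[e[0][0]],T["scene"][0],[e[1][0]]),4)[0])
c,p,d=T["top"]
cv2.imwrite("pics/c1.png",cv2.resize(p[105:200,225:420],None,fx=4,fy=4,interpolation=cv2.INTER_CUBIC))
c,p,d=T["scene"]
cv2.imwrite("pics/c2.png",cv2.resize(p[190:345,230:365],None,fx=3.8,fy=3.8,interpolation=cv2.INTER_CUBIC))
E
```

```text
gold_watch top [120.6 213.6] [25.7 32.6] table 0.0001 top90 0.0152 plane xy [0.5244 0.3011 0.0152]
gold_watch scene [325.6 145.1] [13.1 24.5] table 0.0008 top90 0.0162 plane xy [0.5303 0.2987 0.0162]
   tri [0.5265 0.3038 0.0101]
gold_bezel top [453.3 226.4] [26.8 28. ] table 0.0003 top90 0.0112 plane xy [ 0.5143 -0.2995  0.0112]
gold_bezel scene [182.1 324.1] [24.3 25.9] table 0.0004 top90 0.0108 plane xy [ 0.517  -0.3009  0.0108]
   tri [ 0.5151 -0.3003  0.0077]
blue top [224.8 267.8] [24.  24.3] table 0.0001 top90 0.0131 plane xy [0.431  0.1096 0.0131]
blue scene [256.8 177.1] [13.9 17.5] table 0.0008 top90 0.0135 plane xy [0.434  0.1076 0.0135]
   tri [0.4315 0.1104 0.0097]
orange top [284.6 271.8] [23.8 24.7] table 0.0000 top90 0.0132 plane xy [0.4261 0.0026 0.0132]
orange scene [230.6 204.5] [15.4 18.4] table 0.0006 top90 0.0134 plane xy [ 0.4285 -0.      0.0134]
   tri [0.4262 0.0026 0.0095]
green top [383.  221.3] [23.7 25.1] table 0.0003 top90 0.0133 plane xy [ 0.5206 -0.1731  0.0133]
green scene [222.2 277.1] [18.4 21. ] table 0.0006 top90 0.0135 plane xy [ 0.5248 -0.1743  0.0135]
   tri [ 0.522  -0.1731  0.0093]
steel_watch top [423.6 265.1] [25.9 34.4] table 0.0004 top90 0.0153 plane xy [ 0.4435 -0.2442  0.0153]
steel_watch scene [171.5 286.1] [22.2 27.7] table 0.0007 top90 0.0155 plane xy [ 0.4486 -0.2461  0.0155]
   tri [ 0.4446 -0.2448  0.0101]
steel_bezel top [257.6 218.2] [26.7 27. ] table 0.0000 top90 0.0105 plane xy [0.5217 0.0538 0.0105]
steel_bezel scene [276.9 206.1] [16.7 21.3] table 0.0009 top90 0.0120 plane xy [0.5244 0.0513 0.012 ]
   tri [0.5223 0.0542 0.0078]
```

View pics/c1.png

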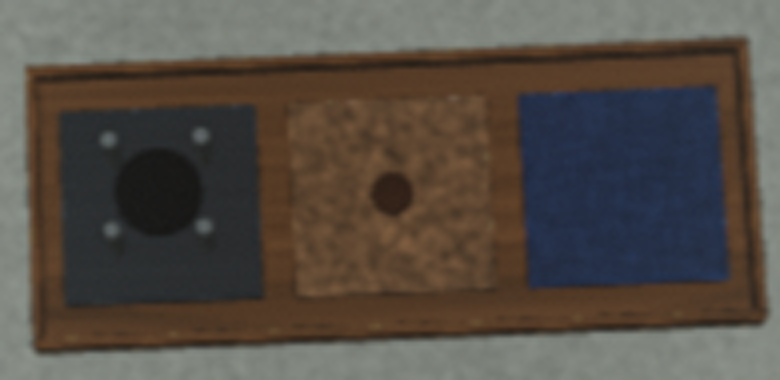

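View pics/c2.png

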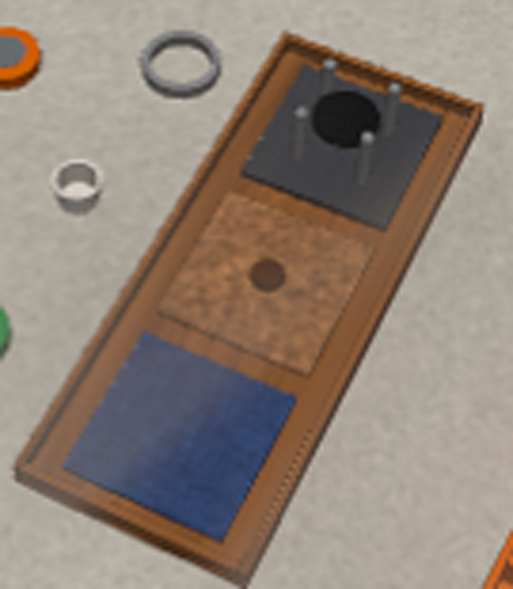

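The crops (4x and 3.8x) show the four post tips, the boss and the blue pad's corners clearly. Next I triangulate them and find the watch's case centre and crown.

```bash
python3 - <<'E'
from h import *
t,s=cal("top"),cal("scene")
A=(np.array([(109,140),(201,135),(112,230),(204,226),(392,194),(519,93),(715,88),(728,280),(529,286)])+.5)/4-.5+[225,105]
B=(np.array([(394,90),(367,138),(329,65),(302,113),(267,275),(296,397),(222,541),(64,467),(147,333)])+.5)/3.8-.5+[230,190]
X=tri(t,A,s,B);print(np.round(X,4))
pp=plane(t,A[:4],.052);ps=plane(s,B[:4],.052)
for P in(pp,ps): print("mag",np.round(P.mean(0),4),"yaw",np.round(np.degrees([np.arctan2(*(P[0]-P[2])[1::-1]),np.arctan2(*(P[1]-P[3])[1::-1])]),2), np.linalg.norm(P[0]-P[2]),np.linalg.norm(P[0]-P[1]))
print("boss",plane(t,A[4:5],.016).round(4),plane(s,B[4:5],.016).round(4))
for c,U in((t,A),(s,B)):
    q=plane(c,U[5:],.010);print("pad",q.mean(0).round(4),"yaw(y edge)",np.degrees(np.arctan2(*(q[0]-q[1])[:2])).round(2))
# watch: white dial + brass by color, top image
p=cv2.imread("pics/top0.png");d=np.load("pics/top0.npy")
b=p[200:236,104:140];cv2.imwrite("pics/w.png",b)
vv,uu=np.mgrid[190:240,100:145];W=world(t,np.c_[uu.ravel(),vv.ravel()],d[190:240,100:145].ravel())
k=W[W[:,2]>.012];c,r=cv2.minEnclosingCircle((k[:,:2]*1000).astype(np.float32));print("case",c,r)
k=W[(W[:,2]>.005)];f=k[np.linalg.norm(k[:,:2]*1000-c,axis=1)>26];print("crown dir deg",np.degrees(np.arctan2(*(f.mean(0)[:2]-np.array(c)/1000)[::-1])),len(f))
c=cal("wrist");print(np.linalg.inv(c[2]).round(3),c[0].round(1))
E
```

```text
[[ 0.6582  0.0662  0.0496]
 [ 0.6608  0.0252  0.0512]
 [ 0.6172  0.0636  0.0506]
 [ 0.6201  0.0232  0.0506]
 [ 0.6451 -0.0621  0.0143]
 [ 0.6946 -0.1208  0.0116]
 [ 0.6998 -0.2115  0.0092]
 [ 0.6092 -0.2165  0.0094]
 [ 0.6047 -0.1255  0.0093]]
mag [0.6379 0.0439 0.052 ] yaw [3.55 3.2 ] 0.04073579664113096 0.040808122417245025
mag [0.6402 0.0441 0.052 ] yaw [2.46 3.11] 0.041215627866489336 0.039767291229760485
boss [[ 0.6439 -0.0626  0.016 ]] [[ 0.6462 -0.0625  0.016 ]]
pad [ 0.6511 -0.1692  0.01  ] yaw(y edge) -2.53
pad [ 0.653  -0.1678  0.01  ] yaw(y edge) -3.95
case (469.7143249511719, 161.07327270507812) 170.3598175048828
crown dir deg 69.5493747296177 559
[[ 0.304  0.911  0.279  0.102]
 [ 0.953 -0.291 -0.09   0.597]
 [-0.     0.293 -0.956  0.383]
 [ 0.     0.     0.     1.   ]] [[339.4   0.  281.6]
 [  0.  339.4 209.8]
 [  0.    0.    1. ]]
```

Emit:
apply_moves([
  [[0,0,0],[0,0,-0.1216]],
  [[0,0,0],[0,0,-0.1216]],
  [[0,0,0],[0,0,-0.1216]],
  [[-20.2,-27.5,0],[0,0,0]],
  [[-20.2,-27.5,0],[0,0,0]],
  [[-20.2,-27.5,0],[0,0,0]],
  [[-20.2,-27.5,0],[0,0,0]],
  [[-20.2,-27.5,0],[0,0,0]],
  [[-20.2,-27.5,0],[0,0,0]],
  [[-20.2,-27.5,0],[0,0,0]],
  [[-20.2,-27.5,0],[0,0,0]],
  [[-20.2,-27.5,0],[0,0,0]],
])

```text
t: 1.1
tool_pos: [0.3783, 0.3332, 0.4044]
orientation: [0.088, -3.14, 0.0]
force: [-0.0, 0.4, -0.2]
opening: 0.0933
gripper_force: 0.0
```

Emit:
apply_moves([
  [[-20.2,-27.5,0],[0,0,0]],
  [[-20.2,-27.5,0],[0,0,0]],
  [[-20.2,-27.5,0],[0,0,0]],
  [[-20.2,-27.5,0],[0,0,0]],
  [[-20.2,-27.5,0],[0,0,0]],
  [[-20.2,-27.5,0],[0,0,0]],
  [[-20.2,-27.5,0],[0,0,0]],
  [[0,0,0],[0,0,0]],
  [[0,0,0],[0,0,0]],
])

```text
t: 1.85
tool_pos: [0.5303, 0.1489, 0.404]
orientation: [0.083, -3.139, 0.0]
force: [-0.2, -0.1, -0.5]
opening: 0.093
gripper_force: 0.0
```

```bash
cat >> h.py <<'E'
from scipy.spatial.transform import Rotation as Ro
def go(x,y,z,yaw):  # yaw: direction of the tool y, deg; prints shift(mm) in tool axes now, after-turn axes, and the turn
    s=robot.read_state();R=Ro.from_rotvec(s["orientation"]).as_matrix();p=np.array([x,y,z])-s["tool_pos"]
    a=np.radians(yaw);G=np.c_[[np.sin(a),-np.cos(a),0],[np.cos(a),np.sin(a),0],[0,0,-1]]
    if G[:,1]@R[:,1]<0: G[:,:2]*=-1
    print("pos",s["tool_pos"].round(4),"turn",Ro.from_matrix(R.T@G).as_rotvec().round(4),"shift now",(R.T@p*1000).round(1),"after turn",(G.T@p*1000).round(1),"t",round(s["t"],2),"open",s["opening"].round(4),"F",s["force"].round(1))
def snap(tag):
    c=cal("wrist");p,d=robot.read_camera("wrist");cv2.imwrite(f"pics/{tag}.png",p);np.save(f"pics/{tag}.npy",d);np.savez(f"pics/{tag}.npz",*c);return c,p,d
E
python3 - <<'E'
from h import *
snap("v1");go(.52,-.1,.38,93.2)
E
```

```text
Traceback (most recent call last):
  File "h.py", line 24, in go
    print("pos",s["tool_pos"].round(4),"turn",Ro.from_matrix(R.T@G).as_rotvec().round(4),"shift now",(R.T@p*1000).round(1),"after turn",(G.T@p*1000).round(1),"t",round(s["t"],2),"open",s["opening"].round(4),"F",s["force"].round(1))
                                              ~~~~~~~~~~~~~~^^^^^^^
  File "scipy/spatial/transform/_rotation.pyx", line 1143, in scipy.spatial.transform._rotation.Rotation.from_matrix
ValueError: Non-positive determinant (left-handed or null coordinate frame) in rotation matrix 0: [[-9.99997902e-01  1.49858802e-03 -1.39620332e-03]
 [ 1.49886195e-03  9.99998858e-01 -1.95169626e-04]
 [-1.39590924e-03  1.97261933e-04  9.99999006e-01]].
```

View pics/v1.png

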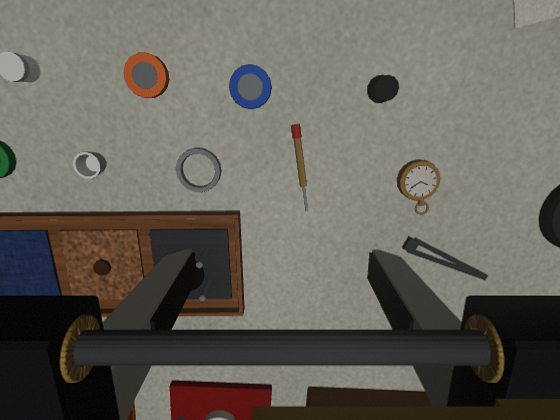

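The wrist view (image down is +x) shows the blue die at (250,86), the orange die at (146,74) and the gold watch at (420,180) with its crown at (421,207). The left finger hides the magazine.

```bash
sed -i 's/G=np.c_\[\[np.sin(a),-np.cos(a),0\]/G=np.c_[[-np.sin(a),np.cos(a),0]/' h.py; cat >> h.py <<'E'
def load(tag):
    z=np.load(f"pics/{tag}.npz");return tuple(z[k] for k in z.files),cv2.imread(f"pics/{tag}.png"),np.load(f"pics/{tag}.npy")
def fit(v,uv,r,zmin=.005,ztop=None,zmax=.05):  # outline of what stands zmin above the table near uv -> ellipse centre and world xy on plane ztop
    c,p,d=v;u0,v0=uv;vv,uu=np.mgrid[v0-r:v0+r,u0-r:u0+r]
    W=world(c,np.c_[uu.ravel(),vv.ravel()],d[v0-r:v0+r,u0-r:u0+r].ravel())
    z=W[:,2];m=((z>zmin)&(z<zmax)).astype(np.uint8).reshape(2*r,2*r)
    cs=max(cv2.findContours(m,cv2.RETR_EXTERNAL,cv2.CHAIN_APPROX_NONE)[0],key=cv2.contourArea)
    e=cv2.fitEllipse(cs);h=np.percentile(z[m.ravel()>0],70);q=np.array(e[0])+[u0-r,v0-r]
    P=plane(c,[q],h)[0];print(uv,"px",q.round(1),"axes",np.round(e[1],1),"P",P.round(4));return q,W,m
E
python3 - <<'E'
from h import *
v=load("v1")
for uv,r in(((250,86),30),((146,74),32),((198,170),30)): fit(v,uv,r)
# watch: circle from the upper rim, crown from the rest
q,W,m=fit(v,(420,185),32,.005)
k=W[m.ravel()>0]
from scipy.optimize import least_squares
pts=k[k[:,2]>.0125];c=np.median(pts,0)[:2]
for _ in range(5):
    i=np.linalg.norm(pts[:,:2]-c,axis=1)<.0245;c=pts[i,:2].mean(0)
f=k[np.linalg.norm(k[:,:2]-c,axis=1)>.027][:,:2].mean(0)-c
print("watch centre",c.round(4),"top z",np.median(pts[:,2]).round(4),"crown",np.degrees(np.arctan2(f[1],f[0])).round(1),np.linalg.norm(f).round(4))
go(.58,.02,.36,93.2)
E
```

```text
(250, 86) px [249.8  86. ] axes [41.  43.9] P [0.4285 0.1115 0.0114]
(146, 74) px [145.3  74.7] axes [41.  46.7] P [0.4233 0.0048 0.0113]
(198, 170) px [197.7 169.5] axes [42.  44.8] P [0.5187 0.0556 0.0089]
(420, 185) px [418.7 182.7] axes [39.7 50.5] P [0.5199 0.3016 0.0137]
watch centre [0.5172 0.3024] top z 0.0135 crown 17.2 0.034Traceback (most recent call last):
  File "<stdin>", line 13, in <module>
  File "h.py", line 24, in go
    print("pos",s["tool_pos"].round(4),"turn",Ro.from_matrix(R.T@G).as_rotvec().round(4),"shift now",(R.T@p*1000).round(1),"after turn",(G.T@p*1000).round(1),"t",round(s["t"],2),"open",s["opening"].round(4),"F",s["force"].round(1))
                                                                                                                                                                                         ^^^^^^^^^^^^^^^^^^
AttributeError: 'float' object has no attribute 'round'
```

Emit:
apply_moves([
  [[-8.5,-26.3,8.8],[0,0,0]],
  [[-8.5,-26.3,8.8],[0,0,0]],
  [[-8.5,-26.3,8.8],[0,0,0]],
  [[-8.5,-26.3,8.8],[0,0,0]],
  [[-8.5,-26.3,8.8],[0,0,0]],
  [[0,0,0],[0,0,0]],
  [[0,0,0],[0,0,0]],
])

```text
t: 2.48
tool_pos: [0.579, 0.0217, 0.3598]
orientation: [0.087, -3.138, -0.001]
force: [-0.4, -0.1, -0.4]
opening: 0.093
gripper_force: 0.0
```

```bash
sed -i 's/s\["opening"\].round(4)/round(float(s["opening"]),4)/' h.py
python3 - <<'E'
from h import *
snap("v2");go(.43,.11,.20,93.2)
E
```

```text
pos [0.579  0.0225 0.3604] turn [ 0.0007 -0.0011  0.0004] shift now [143.7  95.6 160.6] after turn [143.9  95.7 160.4] t 2.53 open 0.0932 F [0.3 1.2 0.7]
```

View pics/v2.png

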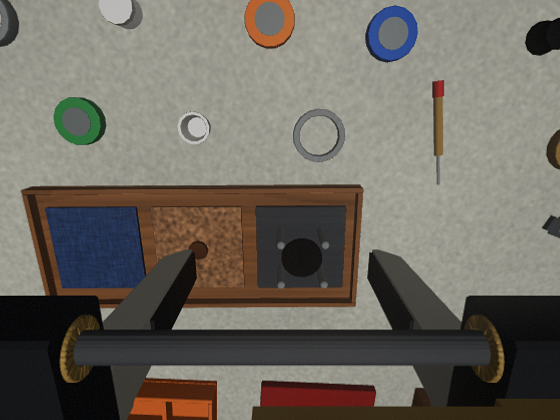

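This view shows the post tips at (280,245), (322,245), (281,285) and (324,285). The boss is at (198,250), the blue pad's corners at (46,208), (137,207), (146,286) and (60,287), the orange die at (269,20) and the blue die at (391,34).

```bash
python3 - <<'E'
from h import *
v=load("v2");c,p,d=v
fit(v,(391,36),34);fit(v,(320,135),34)
P=[]
for u0,v0 in((280,245),(322,245),(281,285),(324,285)):
    vv,uu=np.mgrid[v0-9:v0+10,u0-9:u0+10];W=world(c,np.c_[uu.ravel(),vv.ravel()],d[v0-9:v0+10,u0-9:u0+10].ravel())
    m=(W[:,2]>.045)&(W[:,2]<.06);P.append(W[m].mean(0));print(m.sum(),P[-1].round(4),W[m][:,2].max().round(4))
P=np.array(P);print("mag",P.mean(0).round(4),"yaw",np.degrees(np.arctan2(*(P[2]-P[0])[1::-1])),np.degrees(np.arctan2(*(P[3]-P[1])[1::-1])),"image-color tips",plane(c,[(280,245),(322,245),(281,285),(324,285)],.0525).mean(0).round(4))
W=world(c,[(301,262)],[d[262,301]]);print("follower",W.round(4))
g=cv2.cvtColor(p,cv2.COLOR_BGR2GRAY)
print("boss",plane(c,[(198.5,250)],.016).round(4),world(c,[(200,250)],[d[250,200]]).round(4))
q=plane(c,[(46,208),(137,207),(146,286),(60,287)],.01);print("pad",q.mean(0).round(4))
E
```

```text
(391, 36) px [391.4  33.2] axes [48.4 56.2] P [0.4293 0.11   0.0117]
(320, 135) px [318.6 134.7] axes [50.5 52.4] P [0.5191 0.0547 0.009 ]
65 [0.6159 0.0234 0.0499] 0.0537
63 [0.6136 0.0639 0.05  ] 0.0529
63 [0.6568 0.0257 0.0496] 0.053
65 [0.6541 0.0663 0.0496] 0.053
mag [0.6351 0.0448 0.0498] yaw 3.212102782755567 3.4010642298528695 image-color tips [0.6352 0.0444 0.0525]
follower [[0.6409 0.0452 0.0335]]
boss [[ 0.6414 -0.0598  0.016 ]] [[ 0.6417 -0.0584  0.0151]]
pad [ 0.648  -0.1667  0.01  ]
```

Emit:
apply_moves([
  [[20.5,13.7,16],[0,0,0]],
  [[20.5,13.7,16],[0,0,0]],
  [[20.5,13.7,16],[0,0,0]],
  [[20.5,13.7,16],[0,0,0]],
  [[20.5,13.7,16],[0,0,0]],
  [[20.5,13.7,16],[0,0,0]],
  [[20.5,13.7,16],[0,0,0]],
  [[0,0,20],[0,0,0]],
  [[0,0,20],[0,0,0]],
  [[0,0,0],[0,0,0]],
  [[0,0,0],[0,0,0]],
], claw=0.75)

```text
t: 3.45
tool_pos: [0.4298, 0.1104, 0.2086]
orientation: [0.091, -3.139, -0.0]
force: [-0.7, 0.5, 0.1]
opening: 0.0698
gripper_force: 0.0
```

```bash
python3 - <<'E'
from h import *
v=snap("v3")
p=v[1].copy();
for r in(.022,):
  a=np.linspace(0,6.28,40);K,D,E=v[0];pt=np.c_[.4298+r*np.cos(a),.1103+r*np.sin(a),0*a+.012]
  for u in cv2.projectPoints(pt,cv2.Rodrigues(E[:3,:3])[0],E[:3,3],K,D)[0][:,0]: cv2.circle(p,tuple(int(i) for i in u),1,(255,255,255),-1)
cv2.imwrite("pics/v3o.png",p);go(.43,.1102,.189,93.2)
E
```

```text
pos [0.4308 0.1101 0.2097] turn [0.0003 0.0005 0.0016] shift now [ 0.8  0.1 20.7] after turn [ 0.8  0.1 20.7] t 3.5 open 0.0697 F [0.1 0.3 1.1]
```

View pics/v3o.png

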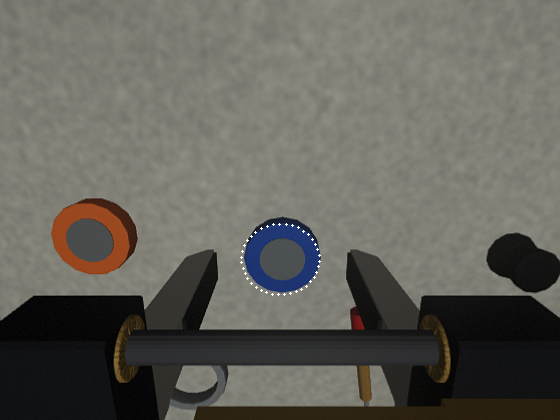

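The white overlay (the expected outline at (.4298,.1103), top 12 mm) matches the blue die at (282,258) to about 1 mm. I can go down and grip.

Emit:
apply_moves([
  [[0.8,0,12],[0,0,0]],
  [[0,0,8.5],[0,0,0]],
  [[0,0,0],[0,0,0]],
])

```text
t: 3.75
tool_pos: [0.4298, 0.1093, 0.1879]
orientation: [0.088, -3.14, 0.0]
force: [0.2, 0.4, -0.8]
opening: 0.0701
gripper_force: 0.0
```

Emit:
apply_moves([
  [[0,0,0],[0,0,0]],
  [[0,0,0],[0,0,0]],
  [[0,0,0],[0,0,0]],
  [[0,0,0],[0,0,0]],
  [[0,0,0],[0,0,0]],
  [[0,0,0],[0,0,0]],
], claw=0.3, newtons=20)

```text
t: 4.25
tool_pos: [0.4303, 0.1092, 0.1887]
orientation: [-0.088, 3.14, 0.0]
force: [-1.4, -0.6, 2.8]
opening: 0.0434
gripper_force: 20.0
```

```bash
python3 - <<'E'
from h import *
go(.43+.2075,.0443,.29,93.2)
E
```

```text
pos [0.4303 0.1092 0.1887] turn [0.0001 0.0008 0.    ] shift now [-203.3  -76.3 -101.1] after turn [-203.3  -76.3 -101.3] t 4.25 open 0.0434 F [-1.4 -0.6  2.8]
```

Emit:
apply_moves([
  [[0,0,-25],[0,0,0]],
  [[0,0,-25],[0,0,0]],
  [[0,0,-25],[0,0,0]],
  [[0,0,-25],[0,0,0]],
  [[-29,-10.8,0],[0,0,0]],
  [[-29,-10.8,0],[0,0,0]],
  [[-29,-10.8,0],[0,0,0]],
  [[-29,-10.8,0],[0,0,0]],
  [[-29,-10.8,0],[0,0,0]],
  [[-29,-10.8,0],[0,0,0]],
  [[-29,-10.8,0],[0,0,0]],
  [[0,0,0],[0,0,0]],
])

```text
t: 5.25
tool_pos: [0.6402, 0.043, 0.2867]
orientation: [-0.085, 3.14, -0.001]
force: [0.9, 0.4, -0.5]
opening: 0.0433
gripper_force: 20.0
```

```bash
python3 - <<'E'
from h import *
v=snap("v4");c,p,d=v
go(.6375,.0443,.229,93.2)
s=robot.read_state();R=Ro.from_rotvec(s["orientation"]).as_matrix();tip=s["tool_pos"]+R@[0,0,.186]
u=cv2.projectPoints(tip[None],cv2.Rodrigues(c[2][:3,:3])[0],c[2][:3,3],c[0],c[1])[0].ravel();print("tip px",u,tip.round(4))
E
```

```text
pos [0.6385 0.0439 0.2867] turn [-0.0001 -0.0014 -0.0014] shift now [ 0.9  0.5 57.7] after turn [ 1.   0.5 57.7] t 5.3 open 0.0434 F [ 0.1 -0.4 -0.2]
tip px [282.71517879 265.51055552] [0.6382 0.0438 0.1007]
```

View pics/v4.png

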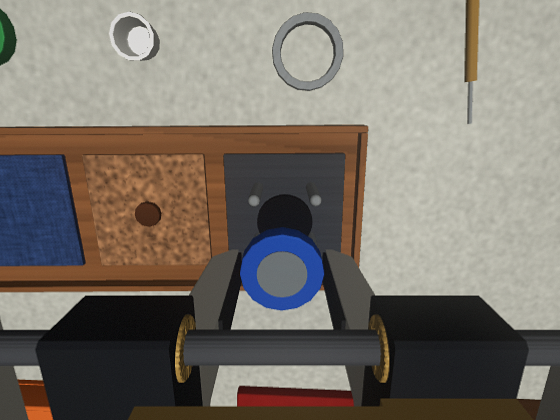

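The blue die is held flat at (282,271). The two near post tips are at (253,201) and (316,201).

```bash
python3 - <<'E'
from h import *
v=load("v4");c,p,d=v
hsv=cv2.cvtColor(p,cv2.COLOR_BGR2HSV);m=cv2.inRange(hsv,(105,120,60),(125,255,255));m[:,:200]=0
cs=max(cv2.findContours(m,cv2.RETR_EXTERNAL,cv2.CHAIN_APPROX_NONE)[0],key=cv2.contourArea);h=cv2.convexHull(cs);e=cv2.fitEllipse(h);print(e)
m2=cv2.inRange(hsv,(0,0,70),(180,60,200));z=world(c,[(282,275),(270,270),(295,275)],d[[275,270,275],[282,270,295]]);print(z.round(4))
print("die(hull incl side)",plane(c,[e[0]],np.median(z[:,2])).round(4))
# grey inner circle
m3=np.zeros_like(m);cv2.drawContours(m3,[h],-1,255,-1);g=cv2.erode(m3&~m,np.ones((3,3)));cg=max(cv2.findContours(g,0,cv2.CHAIN_APPROX_NONE)[0],key=cv2.contourArea);eg=cv2.fitEllipse(cg);print(eg,"die grey",plane(c,[eg[0]],np.median(z[:,2])).round(4))
P=[]
for u0,v0 in((253,201),(316,201)):
    r=11;vv,uu=np.mgrid[v0-r:v0+r,u0-r:u0+r];W=world(c,np.c_[uu.ravel(),vv.ravel()],d[v0-r:v0+r,u0-r:u0+r].ravel())
    k=W[(W[:,2]>.044)&(W[:,2]<.06)];P.append(k.mean(0));print(P[-1].round(4),k.max(0).round(4),k.min(0).round(4))
M=np.mean(P,0)+.0205*np.array([np.cos(.058),np.sin(.058),0]);print("mag",M.round(4),"img",(plane(c,[(253.5,200.5),(316,200.5)],.0525).mean(0)+[.0205,.0012,0]).round(4))
E
```

```text
((281.9647216796875, 269.0196838378906), (81.50066375732422, 84.05014038085938), 76.85964965820312)
[[0.6393 0.0435 0.1094]
 [0.6365 0.0373 0.1099]
 [0.6398 0.0503 0.1079]]
die(hull incl side) [[0.6359 0.0433 0.1094]]
((281.49810791015625, 273.8573303222656), (42.427146911621094, 47.12998580932617), 90.37810516357422) die grey [[0.6387 0.0432 0.1094]]
[0.6163 0.0237 0.0499] [0.6209 0.0272 0.0537] [0.6131 0.0199 0.0443]
[0.614  0.0639 0.0499] [0.6185 0.0682 0.0533] [0.6107 0.0603 0.0441]
mag [0.6356 0.045  0.0499] img [0.636  0.0453 0.0525]
```

Emit:
apply_moves([
  [[1.9,1.6,0],[0,0,0]],
  [[0,0,15],[0,0,0]],
  [[0,0,15],[0,0,0]],
  [[0,0,8],[0,0,0]],
  [[0,0,6],[0,0,0]],
  [[0,0,6],[0,0,0]],
  [[0,0,5],[0,0,0]],
  [[0,0,3],[0,0,0]],
  [[0,0,0],[0,0,0]],
  [[0,0,0],[0,0,0]],
])

```text
t: 6.13
tool_pos: [0.6351, 0.0464, 0.2305]
orientation: [-0.088, 3.14, -0.0]
force: [1.9, -1.1, -1.4]
opening: 0.0436
gripper_force: 20.0
```

```bash
python3 - <<'E'
from h import *
v=snap("v5");go(.6364,.045,.2255,93.2)
E
```

```text
pos [0.6351 0.0464 0.2306] turn [-0.0002  0.0006  0.0001] shift now [-1.2 -1.5  5.1] after turn [-1.2 -1.5  5.1] t 6.18 open 0.0434 F [ 2.5 -1.7 -0.6]
```

View pics/v5.png

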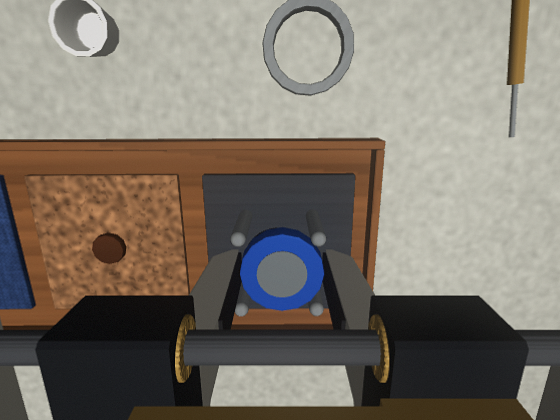

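The die at (282,273) is now between the posts, whose tips are at (238,239), (319,239), (242,309) and (317,308). It sits about 3 px (1.5 mm) too far to +y, so I shift it back, lower it and release.

Emit:
apply_moves([
  [[0,-1.4,0],[0,0,0]],
  [[0,0,2],[0,0,0]],
  [[0,0,2],[0,0,0]],
  [[0,0,0],[0,0,0]],
  [[0,0,0],[0,0,0]],
])

```text
t: 6.6
tool_pos: [0.6347, 0.0452, 0.2258]
orientation: [0.088, -3.139, -0.0]
force: [-0.1, -0.0, 0.3]
opening: 0.0432
gripper_force: 20.0
```

```bash
python3 - <<'E'
from h import *
go(.6358,.045,.2255,93.2)
E
```

```text
pos [0.6347 0.0452 0.2258] turn [ 0.0002 -0.0009  0.0002] shift now [-1.  -0.3  0.3] after turn [-1.  -0.3  0.3] t 6.6 open 0.0432 F [-0.1 -0.   0.3]
```

Emit:
apply_moves([
  [[0,0,1.2],[0,0,0]],
  [[0,0,0],[0,0,0]],
])

```text
t: 6.77
tool_pos: [0.6349, 0.0452, 0.2248]
orientation: [0.088, -3.14, -0.0]
force: [0.7, 0.3, 0.2]
opening: 0.0434
gripper_force: 20.0
```

Emit:
apply_moves([
  [[0,0,0],[0,0,0]],
  [[0,0,0],[0,0,0]],
  [[0,0,0],[0,0,0]],
  [[0,0,0],[0,0,0]],
  [[0,0,-15],[0,0,0]],
  [[0,0,-25],[0,0,0]],
  [[0,0,-25],[0,0,0]],
  [[0,0,0],[0,0,0]],
], claw=0.7)

```text
t: 7.43
tool_pos: [0.637, 0.0452, 0.2965]
orientation: [-0.088, 3.132, -0.0]
force: [0.8, 0.0, 0.4]
opening: 0.065
gripper_force: 0.0
```

```bash
python3 - <<'E'
from h import *
v=snap("v6");go(.425,.0035,.189,93.2)
E
```

```text
pos [0.6365 0.0451 0.2942] turn [-0.0004  0.0069  0.0001] shift now [214.2 -29.7 103.7] after turn [213.5 -29.8 105.2] t 7.48 open 0.0652 F [-0.3 -0.6  0.3]
```

View pics/v6.png

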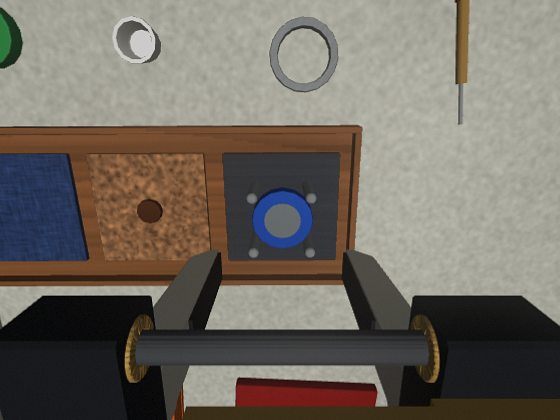

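The blue die lies centred between the four posts at (282,220). Next is the orange die.

Emit:
apply_moves([
  [[30.6,-4.2,3.6],[0,0,0]],
  [[30.6,-4.2,3.6],[0,0,0]],
  [[30.6,-4.2,3.6],[0,0,0]],
  [[30.6,-4.2,3.6],[0,0,0]],
  [[30.6,-4.2,3.6],[0,0,0]],
  [[30.6,-4.2,3.6],[0,0,0]],
  [[30.6,-4.2,3.6],[0,0,0]],
  [[0,0,25],[0,0,0]],
  [[0,0,25],[0,0,0]],
  [[0,0,0],[0,0,0]],
  [[0,0,0],[0,0,0]],
])

```text
t: 8.4
tool_pos: [0.4216, 0.0039, 0.2135]
orientation: [0.088, -3.136, -0.001]
force: [-0.2, -0.6, 1.2]
opening: 0.065
gripper_force: 0.0
```

```bash
python3 - <<'E'
from h import *
v=snap("v7");c,p,d=v
m=cv2.inRange(cv2.cvtColor(p,cv2.COLOR_BGR2HSV),(3,120,80),(16,255,255));m[:,:225]=0;m[:,345:]=0;m[320:]=0
h=cv2.convexHull(max(cv2.findContours(m,0,cv2.CHAIN_APPROX_NONE)[0],key=cv2.contourArea));m3=m*0;cv2.drawContours(m3,[h],-1,255,-1)
g=cv2.erode(m3&~m,np.ones((3,3)));e=cv2.fitEllipse(max(cv2.findContours(g,0,cv2.CHAIN_APPROX_NONE)[0],key=cv2.contourArea));print(e,"orange",plane(c,[e[0]],.012).round(4))
q,W,_=fit(v,(int(e[0][0]),int(e[0][1])),48)
go(.425,.0035,.189,93.2)
E
```

```text
((278.7760009765625, 260.385986328125), (37.10929489135742, 40.69317626953125), 90.24961853027344) orange [[0.4232 0.003  0.012 ]]
(278, 260) px [278.8 257.1] axes [69.5 72.8] P [0.4214 0.0029 0.0113]
pos [0.4226 0.0038 0.2147] turn [ 0.0003 -0.0018  0.0002] shift now [-2.4 -0.5 25.7] after turn [-2.4 -0.5 25.7] t 8.45 open 0.0651 F [1.2 0.3 0.6]
```

Emit:
apply_moves([
  [[-1.2,-0.7,15],[0,0,0]],
  [[0,0,10],[0,0,0]],
  [[0,0,0],[0,0,0]],
])

```text
t: 8.7
tool_pos: [0.4237, 0.0033, 0.1887]
orientation: [0.088, -3.138, -0.001]
force: [-1.0, 0.3, -0.2]
opening: 0.0653
gripper_force: 0.0
```

Emit:
apply_moves([
  [[0,0,0],[0,0,0]],
  [[0,0,0],[0,0,0]],
  [[0,0,0],[0,0,0]],
  [[0,0,0],[0,0,0]],
  [[0,0,0],[0,0,0]],
], claw=0.3)

```text
t: 9.12
tool_pos: [0.4244, 0.0032, 0.1905]
orientation: [-0.088, 3.139, -0.0]
force: [0.8, 0.4, 2.9]
opening: 0.0432
gripper_force: 20.0
```

```bash
python3 - <<'E'
from h import *
go(.635,.0450,.30,93.2)
E
```

```text
pos [0.4244 0.0032 0.1905] turn [-0.0002  0.0011  0.0002] shift now [-212.7   30.  -109.3] after turn [-212.6   30.  -109.5] t 9.12 open 0.0432 F [0.8 0.4 2.9]
```

Emit:
apply_moves([
  [[0,0,-27],[0,0,0]],
  [[0,0,-27],[0,0,0]],
  [[0,0,-27],[0,0,0]],
  [[0,0,-27],[0,0,0]],
  [[-30.3,4.3,0],[0,0,0]],
  [[-30.3,4.3,0],[0,0,0]],
  [[-30.3,4.3,0],[0,0,0]],
  [[-30.3,4.3,0],[0,0,0]],
  [[-30.3,4.3,0],[0,0,0]],
  [[-30.3,4.3,0],[0,0,0]],
  [[-30.3,4.3,0],[0,0,0]],
  [[0,0,0],[0,0,0]],
])

```text
t: 10.12
tool_pos: [0.6374, 0.0459, 0.2961]
orientation: [0.089, -3.14, -0.001]
force: [0.5, -0.0, -0.2]
opening: 0.0435
gripper_force: 20.0
```

```bash
python3 - <<'E'
from h import *
v=snap("v8");c,p,d=v
m=cv2.inRange(cv2.cvtColor(p,cv2.COLOR_BGR2HSV),(3,150,110),(16,255,255));m[:,:230]=0;m[:,335:]=0;m[325:]=0
h=cv2.convexHull(max(cv2.findContours(m,0,cv2.CHAIN_APPROX_NONE)[0],key=cv2.contourArea));m3=m*0;cv2.drawContours(m3,[h],-1,255,-1)
g=cv2.erode(m3&~m,np.ones((3,3)));e=cv2.fitEllipse(max(cv2.findContours(g,0,cv2.CHAIN_APPROX_NONE)[0],key=cv2.contourArea))
z=world(c,[e[0]],[d[int(e[0][1]),int(e[0][0])]])[0];print(e,"orange",plane(c,[e[0]],z[2]).round(4))
go(.635,.045,.2385,93.2)
E
```

```text
((281.537841796875, 272.9661560058594), (42.160091400146484, 46.964141845703125), 90.59385681152344) orange [[0.6361 0.0463 0.1173]]
pos [0.6356 0.0455 0.2963] turn [ 0.0002 -0.0016  0.0007] shift now [ 0.6 -0.5 57.8] after turn [ 0.7 -0.5 57.8] t 10.17 open 0.043 F [-1.3 -0.1 -0.9]
```

Emit:
apply_moves([
  [[0.9,-0.4,0],[0,0,0]],
  [[0,0,15],[0,0,0]],
  [[0,0,15],[0,0,0]],
  [[0,0,8],[0,0,0]],
  [[0,0,6],[0,0,0]],
  [[0,0,6],[0,0,0]],
  [[0,0,5],[0,0,0]],
  [[0,0,2],[0,0,0]],
  [[0,0,0],[0,0,0]],
  [[0,0,0],[0,0,0]],
])

```text
t: 11.0
tool_pos: [0.6333, 0.0447, 0.2412]
orientation: [-0.088, 3.14, 0.0]
force: [0.5, 1.2, -0.1]
opening: 0.0437
gripper_force: 20.0
```

```bash
python3 - <<'E'
from h import *
for i in range(3): go(.635,.045,.237,93.2);robot.read_camera("top")
v=snap("v9")
E
```

```text
pos [0.6333 0.0447 0.2412] turn [-0.      0.0004  0.0002] shift now [-1.7  0.3  4.2] after turn [-1.7  0.3  4.2] t 11.0 open 0.0437 F [ 0.5  1.2 -0.1]
pos [0.6335 0.0447 0.2414] turn [-0.0001  0.0008  0.0002] shift now [-1.5  0.3  4.4] after turn [-1.5  0.3  4.4] t 11.05 open 0.043 F [ 1.2  0.3 -0.9]
pos [0.6335 0.0447 0.2415] turn [-0.      0.0009  0.0002] shift now [-1.5  0.2  4.5] after turn [-1.5  0.2  4.5] t 11.1 open 0.0435 F [ 0.1  0.2 -0.4]
```

View pics/v9.png

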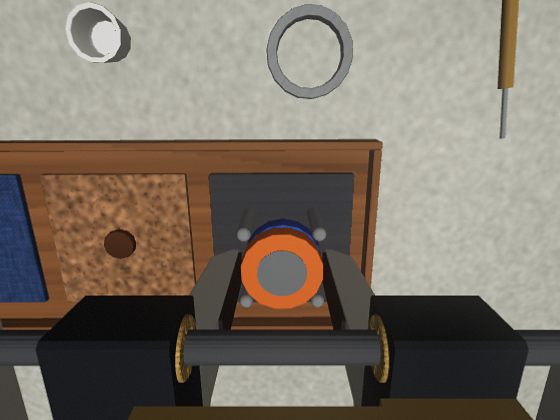

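The orange die at (282,271) is centred sideways between the posts at (243,235), (320,235), (246,301) and (318,301). It is about 1.5 mm short in x, which I correct before lowering and releasing.

Emit:
apply_moves([
  [[-1.4,0.2,0],[0,0,0]],
  [[0,0,2],[0,0,0]],
  [[0,0,1.8],[0,0,0]],
  [[0,0,0],[0,0,0]],
])

```text
t: 11.53
tool_pos: [0.6347, 0.0449, 0.2369]
orientation: [-0.088, 3.14, -0.0]
force: [-0.3, 0.0, 0.5]
opening: 0.0434
gripper_force: 20.0
```

Emit:
apply_moves([
  [[0,0,0],[0,0,0]],
  [[0,0,0],[0,0,0]],
  [[0,0,0],[0,0,0]],
  [[0,0,0],[0,0,0]],
  [[0,0,-20],[0,0,0]],
  [[0,0,-25],[0,0,0]],
  [[0,0,0],[0,0,0]],
  [[0,0,0],[0,0,0]],
], claw=0.7)

```text
t: 12.2
tool_pos: [0.6355, 0.0449, 0.2843]
orientation: [-0.088, 3.136, -0.0]
force: [-0.1, 0.6, 0.8]
opening: 0.0653
gripper_force: 0.0
```

Emit:
apply_moves([
  [[0,0,0],[0,0,0]],
  [[0,0,0],[0,0,0]],
  [[0,0,0],[0,0,0]],
  [[0,0,0],[0,0,0]],
  [[0,0,0],[0,0,0]],
  [[0,0,0],[0,0,0]],
], claw=0)

```text
t: 12.7
tool_pos: [0.6345, 0.0449, 0.2815]
orientation: [0.088, -3.14, -0.0]
force: [0.3, 0.2, -0.5]
opening: 0.0295
gripper_force: 0.0
```

```bash
python3 - <<'E'
from h import *
v=snap("v10");c,p,d=v
for x,y in((.636,.045),(.63,.04),(.642,.05)):
  u=cv2.projectPoints(np.array([[x,y,.06]]),cv2.Rodrigues(c[2][:3,:3])[0],c[2][:3,3],c[0],c[1])[0].ravel().astype(int);print(u,world(c,[u],[d[u[1],u[0]]]).round(4))
go(.6355,.045,.245,93.2)
cv2.imwrite("pics/v10c.png",p)
E
```

```text
[280 245] [[0.6362 0.0445 0.0586]]
[273 236] [[0.6307 0.0397 0.0573]]
[288 254] [[0.6432 0.0501 0.0563]]
pos [0.6345 0.0449 0.2817] turn [ 0.     -0.0005  0.0002] shift now [-1.   0.  36.7] after turn [-1.   0.  36.7] t 12.75 open 0.0257 F [-1.  -0.5 -0.3]
```

View pics/v10c.png

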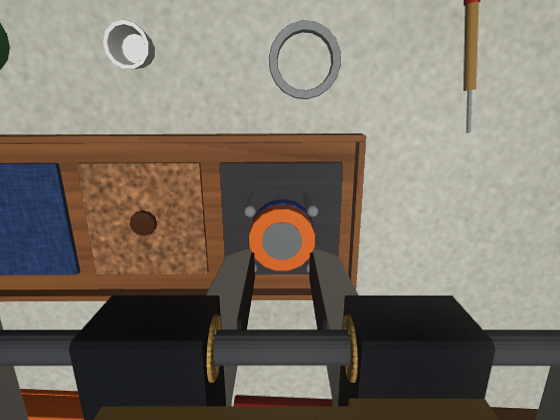

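The orange die at (282,240) lies in the magazine over the blue one, within the posts. Now I press it with the fingers shut.

Emit:
apply_moves([
  [[-0.8,0,0],[0,0,0]],
  [[0,0,0],[0,0,0]],
  [[0,0,0],[0,0,0]],
  [[0,0,0],[0,0,0]],
  [[0,0,12],[0,0,0]],
  [[0,0,12],[0,0,0]],
  [[0,0,8],[0,0,0]],
  [[0,0,3],[0,0,0]],
  [[0,0,2],[0,0,0]],
  [[0,0,2],[0,0,0]],
  [[0,0,2],[0,0,0]],
  [[0,0,0],[0,0,0]],
])

```text
t: 13.75
tool_pos: [0.6356, 0.045, 0.2411]
orientation: [-0.088, 3.14, -0.0]
force: [0.1, -0.2, -0.3]
opening: 0.0004
gripper_force: 0.0
```

Emit:
apply_moves([
  [[0,0,1.5],[0,0,0]],
  [[0,0,1.5],[0,0,0]],
  [[0,0,1.5],[0,0,0]],
  [[0,0,1.5],[0,0,0]],
  [[0,0,0],[0,0,0]],
  [[0,0,0],[0,0,0]],
])

```text
t: 14.25
tool_pos: [0.6356, 0.045, 0.235]
orientation: [-0.088, 3.14, -0.0]
force: [1.4, 0.4, 1.9]
opening: 0.0004
gripper_force: 0.9
```

Emit:
apply_moves([
  [[0,0,0],[0,0,0]],
  [[0,0,-15],[0,0,0]],
  [[0,0,-25],[0,0,0]],
  [[0,0,-25],[0,0,0]],
  [[30,0,0],[0,0,0]],
  [[30,0,0],[0,0,0]],
  [[30,0,0],[0,0,0]],
  [[0,0,0],[0,0,0]],
  [[0,0,0],[0,0,0]],
])

```text
t: 15.0
tool_pos: [0.5439, 0.0399, 0.2991]
orientation: [0.088, -3.138, -0.0]
force: [0.5, 0.4, 0.8]
opening: 0.0004
gripper_force: 0.0
```

```bash
cat > chk.py <<'E'
from h import *
for n in("top","scene"):
    c=cal(n);p,d=robot.read_camera(n)
    m=cv2.inRange(cv2.cvtColor(p,cv2.COLOR_BGR2HSV),(3,120,80),(16,255,255))
    u0,v0=cv2.projectPoints(np.array([[.638,.044,.05]]),cv2.Rodrigues(c[2][:3,:3])[0],c[2][:3,3],c[0],c[1])[0].ravel().astype(int);r=30
    vv,uu=np.mgrid[v0-r:v0+r,u0-r:u0+r];W=world(c,np.c_[uu.ravel(),vv.ravel()],d[v0-r:v0+r,u0-r:u0+r].ravel())
    M=m[v0-r:v0+r,u0-r:u0+r].ravel()>0;near=np.linalg.norm(W[:,:2]-[.6385,.044],axis=1)<.034
    o=W[M&near];print(n,"orange n",len(o),"c",o.mean(0).round(4),"z pct",np.percentile(o[:,2],[10,50,80]).round(4))
    t=o[o[:,2]>np.percentile(o[:,2],40)];A=np.c_[t[:,:2]-t[:,:2].mean(0),np.ones(len(t))];print(" plane",np.linalg.lstsq(A,t[:,2],rcond=None)[0].round(4))
    k=W[near&~M&(np.linalg.norm(W[:,:2]-[.6385,.044],axis=1)>.025)];print(" post top z",np.sort(k[:,2])[-8:].round(4))
    cv2.imwrite(f"pics/{n}_chk.png",p)
go(.52,.3025,.3,107)
E
python3 chk.py
```

```text
chk.py:8: RuntimeWarning: Mean of empty slice.
  o=W[M&near];print(n,"orange n",len(o),"c",o.mean(0).round(4),"z pct",np.percentile(o[:,2],[10,50,80]).round(4))
  ret = um.true_divide(
Traceback (most recent call last):
  File "chk.py", line 8, in <module>
    o=W[M&near];print(n,"orange n",len(o),"c",o.mean(0).round(4),"z pct",np.percentile(o[:,2],[10,50,80]).round(4))
                                                                         ~~~~~~~~~~~~~^^^^^^^^^^^^^^^^^^^
IndexError: index -1 is out of bounds for axis 0 with size 0
```

Emit:
apply_moves([
  [[0,0,0],[0,0,-0.1205]],
  [[0,0,0],[0,0,-0.1205]],
  [[-6.5,32.3,5],[0,0,0]],
  [[-6.5,32.3,5],[0,0,0]],
  [[-6.5,32.3,5],[0,0,0]],
  [[-6.5,32.3,5],[0,0,0]],
  [[-6.5,32.3,5],[0,0,0]],
  [[-6.5,32.3,5],[0,0,0]],
  [[-6.5,32.3,5],[0,0,0]],
  [[-6.5,32.3,5],[0,0,0]],
  [[0,0,0],[0,0,0]],
  [[0,0,0],[0,0,0]],
], claw=0.8)

```text
t: 16.05
tool_pos: [0.52, 0.3043, 0.2596]
orientation: [-0.47, 3.106, 0.0]
force: [0.1, 0.2, -0.6]
opening: 0.0728
gripper_force: 0.0
```

```bash
python3 chk.py; cat > watch.py <<'E'
from h import *
import sys
v=snap(sys.argv[1]);c,p,d=v
vv,uu=np.mgrid[:420,:560];W=world(c,np.c_[uu.ravel(),vv.ravel()],d.ravel())
k=W[(np.linalg.norm(W[:,:2]-[float(sys.argv[2]),float(sys.argv[3])],axis=1)<.06)&(W[:,2]>.004)&(W[:,2]<.02)];t=k[k[:,2]>.0115]
from scipy.optimize import minimize
f=minimize(lambda q:-np.sum(1/(1+np.exp((np.linalg.norm(t[:,:2]*1e3-q,axis=1)-23)/.5))),np.median(t[:,:2],0)*1e3,method="Nelder-Mead").x/1e3
hull=cv2.convexHull((t[np.linalg.norm(t[:,:2]-f,axis=1)<.026][:,:2]).astype(np.float32))[:,0];f2=least=None
g=k[np.linalg.norm(k[:,:2]-f,axis=1)>.028][:,:2].mean(0)-f
print("case",f.round(4),"mean of top",t[:,:2].mean(0).round(4),"enclosing",np.round(cv2.minEnclosingCircle(hull),4) if 0 else [np.round(x,4) for x in cv2.minEnclosingCircle(hull)],"z",np.percentile(t[:,2],[50,90]).round(4),"crown",np.degrees(np.arctan2(g[1],g[0])).round(1))
go(*f,.191,107)
E
python3 watch.py w1 .518 .302
```

```text
top orange n 319 c [0.6374 0.0439 0.0467] z pct [0.0458 0.0482 0.0496]
 plane [0.0014 0.0036 0.0492]
 post top z [0.0541 0.0541 0.0543 0.0547 0.0547 0.0548 0.0553 0.0559]
scene orange n 195 c [0.6401 0.041  0.0474] z pct [0.0428 0.0482 0.0495]
 plane [0.0024 0.0027 0.0491]
 post top z [0.0526 0.0527 0.0528 0.0531 0.0542 0.0543 0.0543 0.0547]
pos [0.5204 0.3023 0.26  ] turn [-0.0004  0.0002  0.0007] shift now [  0.3   0.3 -40. ] after turn [  0.3   0.3 -40. ] t 16.15 open 0.0739 F [ 0.2 -0.1  0.5]
case [0.5174 0.3027] mean of top [0.5167 0.3025] enclosing [array([0.5174, 0.3027]), np.float64(0.0226)] z [0.0132 0.0141] crown 16.8
pos [0.5204 0.3018 0.2601] turn [-0.0003  0.0004 -0.0002] shift now [ 2.6  1.8 69.1] after turn [ 2.6  1.8 69.1] t 16.2 open 0.0742 F [-0.1  0.3  0.2]
```

The press worked: the orange top is level at 49 mm and the post tips are at about 53 mm. Now the watch.

Emit:
apply_moves([
  [[2.4,1,20],[0,0,0]],
  [[0,0,20],[0,0,0]],
  [[0,0,15],[0,0,0]],
  [[0,0,9],[0,0,0]],
  [[0,0,5],[0,0,0]],
  [[0,0,0],[0,0,0]],
  [[0,0,0],[0,0,0]],
])

```text
t: 16.78
tool_pos: [0.5176, 0.3022, 0.1917]
orientation: [-0.464, 3.106, 0.0]
force: [0.2, 0.1, 0.1]
opening: 0.0744
gripper_force: 0.0
```

Emit:
apply_moves([
  [[0,0,0],[0,0,0]],
  [[0,0,0],[0,0,0]],
  [[0,0,0],[0,0,0]],
  [[0,0,0],[0,0,0]],
  [[0,0,0],[0,0,0]],
  [[0,0,0],[0,0,0]],
], claw=0.3, newtons=35)

```text
t: 17.28
tool_pos: [0.5172, 0.3026, 0.1915]
orientation: [-0.465, 3.106, 0.0]
force: [-0.0, 0.1, 1.8]
opening: 0.045
gripper_force: 35.0
```

```bash
python3 - <<'E'
from h import *
go(.6485,-.1675,.28,107);go(.6485,-.1675,.28,93.2)
E
```

```text
pos [0.5172 0.3026 0.1915] turn [0.     0.0006 0.0004] shift now [  12.  -487.9  -88.6] after turn [  11.9 -487.9  -88.5] t 17.28 open 0.045 F [-0.   0.1  1.8]
pos [0.5172 0.3026 0.1915] turn [1.000e-04 5.000e-04 2.413e-01] shift now [  12.  -487.9  -88.6] after turn [-104.9 -476.7  -88.5] t 17.28 open 0.045 F [-0.   0.1  1.8]
```

Emit:
apply_moves([
  [[0,0,-8],[0,0,0]],
  [[0,0,-20],[0,0,0]],
  [[0,0,-24],[0,0,0]],
  [[0,0,-24],[0,0,0]],
  [[0,0,-12],[0,0,0]],
  [[0,0,0],[0,0,0.0805]],
  [[0,0,0],[0,0,0.0805]],
  [[0,0,0],[0,0,0.0805]],
  [[-4,-18,0],[0,0,0]],
  [[-6.6,-30,0],[0,0,0]],
  [[-6.6,-30,0],[0,0,0]],
  [[-6.6,-30,0],[0,0,0]],
])

```text
t: 18.28
tool_pos: [0.5467, 0.1951, 0.2788]
orientation: [0.089, -3.14, 0.0]
force: [-0.6, -0.2, -0.7]
opening: 0.0448
gripper_force: 35.0
```

Emit:
apply_moves([
  [[-6.6,-30,0],[0,0,0]],
  [[-6.6,-30,0],[0,0,0]],
  [[-6.6,-30,0],[0,0,0]],
  [[-6.6,-30,0],[0,0,0]],
  [[-6.6,-30,0],[0,0,0]],
  [[-6.6,-30,0],[0,0,0]],
  [[-6.6,-30,0],[0,0,0]],
  [[-6.6,-30,0],[0,0,0]],
  [[-6.6,-30,0],[0,0,0]],
  [[-6.6,-30,0],[0,0,0]],
  [[-6.6,-30,0],[0,0,0]],
  [[-6.6,-21,0],[0,0,0]],
])

```text
t: 19.28
tool_pos: [0.6453, -0.1528, 0.2787]
orientation: [0.085, -3.14, 0.001]
force: [-0.1, -0.9, -0.5]
opening: 0.0449
gripper_force: 35.0
```

```bash
python3 - <<'E'
from h import *
v=snap("w2");c,p,d=v
go(.6485,-.1675,.203,93.2)
E
```

```text
pos [ 0.646  -0.1558  0.2789] turn [-0.0024  0.0006 -0.0035] shift now [ -1.9 -11.7  76. ] after turn [ -1.9 -11.9  75.9] t 19.33 open 0.045 F [-3.4 -1.2 -0.2]
```

View pics/w2.png

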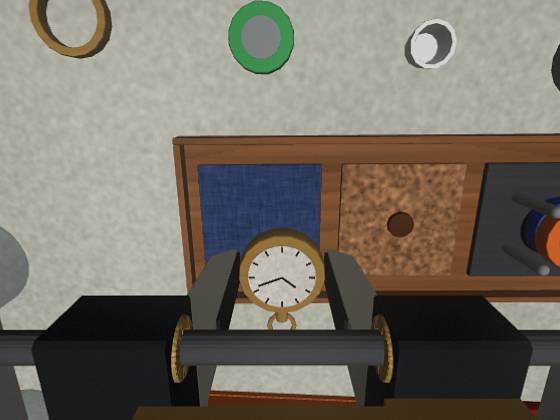

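The watch is held dial up at (282,278), and the blue pad lies just ahead. I let the arm settle and lower it.

Emit:
apply_moves([
  [[0,0,0],[0,0,0]],
  [[0,0,0],[0,0,0]],
  [[0,0,12],[0,0,0]],
  [[0,0,15],[0,0,0]],
  [[0,0,15],[0,0,0]],
  [[0,0,10],[0,0,0]],
  [[0,0,5],[0,0,0]],
  [[0,0,0],[0,0,0]],
])

```text
t: 20.0
tool_pos: [0.6443, -0.1494, 0.219]
orientation: [0.088, -3.136, -0.002]
force: [0.2, 0.4, -0.8]
opening: 0.0452
gripper_force: 35.0
```

```bash
python3 - <<'E'
from h import *
go(.6495,-.167,.202,93.2)
E
```

```text
pos [ 0.6443 -0.1494  0.219 ] turn [ 0.0016 -0.0042  0.0001] shift now [ -4.3 -17.9  17. ] after turn [ -4.2 -17.9  17. ] t 20.0 open 0.0452 F [ 0.2  0.4 -0.8]
```

Emit:
apply_moves([
  [[-2,-9,0],[0,0,0]],
  [[-2.2,-9,0],[0,0,0]],
  [[0,0,5],[0,0,0]],
  [[0,0,5],[0,0,0]],
  [[0,0,4],[0,0,0]],
  [[0,0,0],[0,0,0]],
  [[0,0,0],[0,0,0]],
])

```text
t: 20.58
tool_pos: [0.6502, -0.1676, 0.2073]
orientation: [0.087, -3.139, -0.001]
force: [-0.0, -0.2, -0.8]
opening: 0.0448
gripper_force: 35.0
```

```bash
python3 - <<'E'
from h import *
for i in range(3): go(.6495,-.167,.2018,93.2);robot.read_camera("scene")
E
```

```text
pos [ 0.6502 -0.1676  0.2073] turn [ 0.0006 -0.0012 -0.0003] shift now [0.7 0.6 5.5] after turn [0.7 0.6 5.5] t 20.58 open 0.0448 F [-0.  -0.2 -0.8]
pos [ 0.6504 -0.1676  0.2077] turn [ 0.0003 -0.0006 -0.0002] shift now [0.9 0.6 5.9] after turn [0.9 0.7 5.9] t 20.63 open 0.045 F [-0.5  0.8 -0.9]
pos [ 0.6506 -0.1676  0.2081] turn [ 0.0001 -0.0001 -0.0001] shift now [1.  0.6 6.3] after turn [1.  0.6 6.3] t 20.68 open 0.0449 F [ 0.1  1.  -0.7]
```

Emit:
apply_moves([
  [[0,0,3],[0,0,0]],
  [[0,0,2],[0,0,0]],
  [[0,0,0.5],[0,0,0]],
  [[0,0,0],[0,0,0]],
  [[0,0,0],[0,0,0]],
  [[0,0,0],[0,0,0]],
])

```text
t: 21.23
tool_pos: [0.6506, -0.1678, 0.2026]
orientation: [-0.087, 3.14, -0.0]
force: [-0.0, -0.3, 0.2]
opening: 0.0451
gripper_force: 35.0
```

Emit:
apply_moves([
  [[0,0,0.6],[0,0,0]],
  [[0,0,0.6],[0,0,0]],
  [[0,0,0],[0,0,0]],
  [[0,0,0],[0,0,0]],
])

```text
t: 21.57
tool_pos: [0.6507, -0.1679, 0.2015]
orientation: [-0.087, 3.14, -0.0]
force: [0.7, -0.9, -0.0]
opening: 0.045
gripper_force: 35.0
```

Emit:
apply_moves([
  [[0,0,0],[0,0,0]],
  [[0,0,0],[0,0,0]],
  [[0,0,0],[0,0,0]],
  [[0,0,0],[0,0,0]],
  [[0,0,-8],[0,0,0]],
  [[0,0,-15],[0,0,0]],
  [[0,0,-25],[0,0,0]],
  [[0,0,-25],[0,0,0]],
  [[0,0,0],[0,0,0]],
  [[0,0,0],[0,0,0]],
], claw=0.75)

```text
t: 22.4
tool_pos: [0.6518, -0.1682, 0.2788]
orientation: [-0.087, 3.134, -0.004]
force: [0.1, -0.5, -0.8]
opening: 0.0697
gripper_force: 0.0
```

```bash
python3 - <<'E'
from h import *
v=snap("b1");c,p,d=v
go(.513,-.2985,.24,93.2)
E
```

```text
pos [ 0.6511 -0.168   0.2766] turn [-0.0012  0.0029 -0.0003] shift now [ 145.2 -122.6   36.3] after turn [ 145.1 -122.6   36.6] t 22.45 open 0.0697 F [ 0.4  0.  -0.2]
```

Emit:
apply_moves([
  [[24.2,-20.4,4],[0,0,0]],
  [[24.2,-20.4,4],[0,0,0]],
  [[24.2,-20.4,4],[0,0,0]],
  [[24.2,-20.4,4],[0,0,0]],
  [[24.2,-20.4,4],[0,0,0]],
  [[24.2,-20.4,4],[0,0,0]],
  [[0,0,0],[0,0,0]],
  [[0,0,0],[0,0,0]],
  [[0,0,0],[0,0,0]],
])

```text
t: 23.2
tool_pos: [0.5124, -0.2978, 0.2499]
orientation: [0.086, -3.14, -0.001]
force: [-0.6, -0.5, -0.4]
opening: 0.0699
gripper_force: 0.0
```

```bash
python3 - <<'E'
from h import *
v=snap("b2");c,p,d=v
u=cv2.projectPoints(np.array([[.513,-.299,.01]]),cv2.Rodrigues(c[2][:3,:3])[0],c[2][:3,3],c[0],c[1])[0].ravel().astype(int);print(u)
q,W,m=fit(v,tuple(int(i) for i in u),45,.005,zmax=.03)
k=W[m.ravel()>0];print("circle",cv2.minEnclosingCircle(k[k[:,2]>.007][:,:2].astype(np.float32)))
go(.513,-.2985,.189,93.2)
c=cal("top");p,d=robot.read_camera("top")
vv,uu=np.mgrid[:420,:560];W=world(c,np.c_[uu.ravel(),vv.ravel()],d.ravel())
t=W[(np.linalg.norm(W[:,:2]-[.652,-.168],axis=1)<.05)&(W[:,2]>.017)&(W[:,2]<.04)];t=t[t[:,2]>.02];print("watch on pad",cv2.minEnclosingCircle((t[:,:2]).astype(np.float32)),np.percentile(t[:,2],[10,50,90]).round(4))
cv2.imwrite("pics/top_b2.png",p)
E
```

```text
[278 233]
(278, 233) px [277.3 230.3] axes [66.5 70.1] P [ 0.5109 -0.3001  0.0089]
circle ((0.5122268795967102, -0.30015257000923157), 0.024859383702278137)
pos [ 0.5128 -0.2975  0.2501] turn [ 0.0006 -0.0001 -0.    ] shift now [-0.1 -1.1 61.1] after turn [-0.1 -1.  61.1] t 23.25 open 0.0696 F [ 0.4 -0.8 -0.1]
watch on pad ((0.6609407663345337, -0.16676732897758484), 0.03125203028321266) [0.022  0.0241 0.0265]
```

Emit:
apply_moves([
  [[0.4,-2.3,20],[0,0,0]],
  [[0,0,20],[0,0,0]],
  [[0,0,13],[0,0,0]],
  [[0,0,7.5],[0,0,0]],
  [[0,0,0],[0,0,0]],
  [[0,0,0],[0,0,0]],
])

```text
t: 23.8
tool_pos: [0.5124, -0.3, 0.1898]
orientation: [0.088, -3.14, -0.001]
force: [0.2, 0.0, 0.5]
opening: 0.0696
gripper_force: 0.0
```

Emit:
apply_moves([
  [[0,0,0],[0,0,0]],
  [[0,0,0],[0,0,0]],
  [[0,0,0],[0,0,0]],
  [[0,0,0],[0,0,0]],
  [[0,0,0],[0,0,0]],
], claw=0.35, newtons=20)

```text
t: 24.22
tool_pos: [0.5124, -0.3007, 0.1908]
orientation: [-0.087, 3.139, -0.001]
force: [-0.8, 0.3, 3.6]
opening: 0.0489
gripper_force: 20.0
```

```bash
python3 - <<'E'
from h import *
go(.6422,-.0605,.3,93.2)
E
```

```text
pos [ 0.5124 -0.3007  0.1908] turn [-0.0009  0.0012 -0.0004] shift now [-143.   232.5 -109.2] after turn [-143.   232.6 -109.2] t 24.22 open 0.0489 F [-0.8  0.3  3.6]
```

Emit:
apply_moves([
  [[0,0,-15],[0,0,0]],
  [[0,0,-27],[0,0,0]],
  [[0,0,-27],[0,0,0]],
  [[0,0,-27],[0,0,0]],
  [[-17.9,29,0],[0,0,0]],
  [[-17.9,29,0],[0,0,0]],
  [[-17.9,29,0],[0,0,0]],
  [[-17.9,29,0],[0,0,0]],
  [[-17.9,29,0],[0,0,0]],
  [[-17.9,29,0],[0,0,0]],
  [[-17.9,29,0],[0,0,0]],
  [[-17.9,29,0],[0,0,0]],
])

```text
t: 25.22
tool_pos: [0.6427, -0.0593, 0.2858]
orientation: [0.087, -3.14, 0.0]
force: [0.6, -0.2, 0.1]
opening: 0.049
gripper_force: 20.0
```

Emit:
apply_moves([
  [[0,0,0],[0,0,0]],
  [[0,0,0],[0,0,0]],
])

```text
t: 25.38
tool_pos: [0.6426, -0.059, 0.2856]
orientation: [0.092, -3.14, -0.0]
force: [0.3, -0.6, -0.4]
opening: 0.0489
gripper_force: 20.0
```

```bash
python3 - <<'E'
from h import *
go(.642,-.061,.201,93.2)
E
```

```text
pos [ 0.6426 -0.059   0.2856] turn [ 0.     -0.0003  0.0028] shift now [ 0.7 -2.  84.6] after turn [ 0.7 -1.9 84.6] t 25.38 open 0.0489 F [ 0.3 -0.6 -0.4]
```

Emit:
apply_moves([
  [[0.6,-1.8,15],[0,0,0]],
  [[0,0,20],[0,0,0]],
  [[0,0,18],[0,0,0]],
  [[0,0,10],[0,0,0]],
  [[0,0,8],[0,0,0]],
  [[0,0,6],[0,0,0]],
  [[0,0,5],[0,0,0]],
  [[0,0,0],[0,0,0]],
  [[0,0,0],[0,0,0]],
  [[0,0,0],[0,0,0]],
])

```text
t: 26.22
tool_pos: [0.6422, -0.0627, 0.2048]
orientation: [-0.087, 3.139, -0.0]
force: [-0.8, 0.1, -0.7]
opening: 0.049
gripper_force: 20.0
```

Emit:
apply_moves([
  [[0,1,1.5],[0,0,0]],
  [[0,0,1.5],[0,0,0]],
  [[0,0,0.7],[0,0,0]],
  [[0,0,0],[0,0,0]],
  [[0,0,0],[0,0,0]],
])

```text
t: 26.63
tool_pos: [0.6419, -0.0615, 0.2008]
orientation: [-0.087, 3.14, -0.0]
force: [-1.5, 1.1, 4.6]
opening: 0.0488
gripper_force: 20.0
```

Emit:
apply_moves([
  [[0,0,0],[0,0,0]],
  [[0,0,0],[0,0,0]],
  [[0,0,0],[0,0,0]],
  [[0,0,0],[0,0,0]],
  [[0,0,-10],[0,0,0]],
  [[0,0,-25],[0,0,0]],
  [[0,0,-35],[0,0,0]],
  [[35,0,0],[0,0,0]],
  [[35,0,0],[0,0,0]],
  [[35,0,0],[0,0,0]],
  [[35,0,0],[0,0,0]],
  [[35,0,0],[0,0,0]],
], claw=0.72)

```text
t: 27.63
tool_pos: [0.4654, -0.0713, 0.2706]
orientation: [-0.087, 3.14, -0.0]
force: [-0.4, -0.1, 1.4]
opening: 0.0668
gripper_force: 0.0
```

Emit:
apply_moves([
  [[30,20,-15],[0,0,0]],
  [[0,30,-15],[0,0,0]],
  [[0,35,-15],[0,0,0]],
  [[0,35,-15],[0,0,0]],
  [[0,35,-15],[0,0,0]],
  [[0,35,0],[0,0,0]],
  [[0,35,0],[0,0,0]],
  [[0,35,0],[0,0,0]],
  [[0,35,0],[0,0,0]],
  [[0,0,0],[0,0,0]],
  [[0,0,0],[0,0,0]],
])

```text
t: 28.55
tool_pos: [0.4201, 0.223, 0.3457]
orientation: [-0.093, 3.14, 0.0]
force: [1.1, -0.4, -0.0]
opening: 0.0668
gripper_force: 0.0
```

```bash
python3 - <<'E'
from h import *
c=cal("top");p,d=robot.read_camera("top")
vv,uu=np.mgrid[:420,:560];W=world(c,np.c_[uu.ravel(),vv.ravel()],d.ravel())
def reg(x,y,r,a,b):
    t=W[(np.linalg.norm(W[:,:2]-[x,y],axis=1)<r)&(W[:,2]>a)&(W[:,2]<b)];print(np.round(t[:,:2].mean(0),4),[np.round(i,4) for i in cv2.minEnclosingCircle(t[:,:2].astype(np.float32))],np.percentile(t[:,2],[10,50,90]).round(4),len(t))
reg(.644,-.0625,.035,.0175,.035);reg(.652,-.168,.027,.02,.035);reg(.638,.044,.023,.04,.06)
o=p[110:200,228:420];cv2.imwrite("pics/fin.png",cv2.resize(p[105:300,200:480],None,fx=2.8,fy=2.8,interpolation=cv2.INTER_CUBIC))
s=robot.read_state();print(s["t"],s["tool_pos"].round(3))
E
```

```text
[ 0.6438 -0.0621] [array([ 0.6433, -0.0615]), np.float64(0.025)] [0.0181 0.0195 0.0217] 227
[ 0.6522 -0.1677] [array([ 0.6542, -0.1672]), np.float64(0.0248)] [0.0217 0.0241 0.0263] 497
[0.6365 0.0445] [array([0.6376, 0.0442]), np.float64(0.0222)] [0.0461 0.0484 0.0504] 475
28.6 [0.42  0.222 0.346]
```

View pics/fin.png

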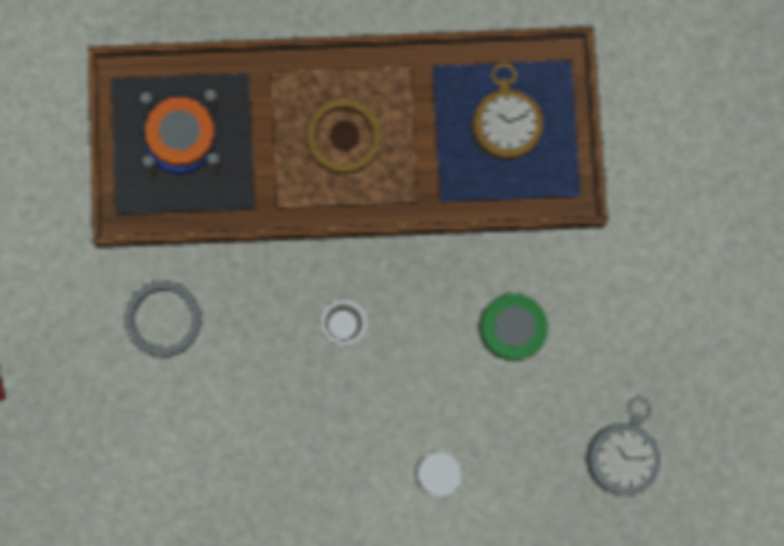

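The final crop shows the orange die over the blue one between the posts at (180,130), the bezel round the boss at (344,136) and the gold watch dial up on the blue pad at (508,124). The steel bezel, green die and steel watch have not moved. I can hand it in.

```bash
python3 -c "
from plant import robot
print(robot.close_job())"
```

```text
the job is handed in; nothing more can be done
None
```

The caddy is made up and handed in at about 29 s: my last measurements met every condition I checked, but the hand-in call gave no verdict back.

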